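# Line up the microscope objectives by length

### The arm

A 6-joint arm with a two-finger parallel gripper is mounted at the origin on the work surface. World frame = base frame: x ahead of the robot, y to its left, z up, the work surface at z = 0. Lengths are in mm, angles in rad, forces in N, time in s.
With the tool pointing down it reaches from about 300 to 775 mm from the base axis. Payload 14.6 kg.
Tool frame: the origin (TCP) lies between the finger pads; the fingertips stand ahead of it and the grasp point (between the pads) lies 11 mm behind it (manip.finger_overhang is the z of the fingertips in the tool frame, in mm); z points along the fingers, y is the line along which they close (so a half turn about z gives the same grasp; the last joint's range is limited). The gripper opens to 94 mm and grips with 3 to 60 N. Pads are 16 mm wide; open, the fingers measure 119 mm over their backs; the gripper's body (75 mm by 177 mm) begins 78 mm behind the grasp point.
Start: joints at [-1.391, 0.3, 1.521, -0, 1.321, -0.067], TCP at [134.36, -533.326, 176.346] pointing down, gripper open.
Joint ranges: [-3.03, 3.03], [-0.79, 2.21], [0.23, 2.52], [-1.04, 4.18], [0, 3.07], [-2.55, 2.55]. Speed limits (rad/s): [2.22, 2.22, 2.57, 3.14, 3.14, 3.14].

### API

Orientations are given as [roll, pitch, yaw] about the fixed x, y, z axes, in that order (R = Rz(yaw) Ry(pitch) Rx(roll)).
In Python, from cell import manip gives the robot as it stands.
- The arm moves only by the tool jog_arm, never from a script. Its argument "series" is a list of rows, each a list of 7 numbers: the shift along the world's x, y, z as a fraction of full scale, then the turn, a rotation vector about the world's x, y, z as a fraction of full scale, then the closure, from 0 (fully open) to 1 (shut). In form: [[dx, dy, dz, wx, wy, wz, fingers], ...]. A call has 1 to 8 rows; each row is the pose to reach, as a shift and turn from the pose commanded when the call began; what a row does not reach only later rows make up. Full scale, the value 1, is 120 mm for a shift and 90 degrees for a turn. A row lasts 1/12 s, in which the tool goes at most 41.7 mm and 7.16 degrees, less where a joint would pass 70% of its speed; a pose out of reach is approached as far as the arm can. A call with a number of a shift or a turn outside -1 to 1 is refused whole. A call with a gripper value outside its range is refused whole. The fingers move at their own pace and stop on an object; "grip_force" is the grip in N (left out, the last holds). Time passes only in rows, so rows that repeat a pose let the fingers close. It gives the time, the measured TCP pose, the force, the opening and the grip force at its end, in the units of the state.
- manip.read_state(): the state, without advancing time (a new reading comes with each control period).
- manip.camera(name): name is "scene" or "top"; returns a dict with "frame" (400x640x3 uint8, red, green, blue), "vfov" (degrees; the focal length in pixels is half the picture's height over the tangent of half this angle, whatever the lens; pixels are square), "cx", "cy" (the principal point, pixels), "R" (3x3) and "t" (3): a world point X has camera coordinates R X + t. Camera axes: x right, y down, z forward; pixel columns grow to the right and rows downward; lengths in mm; the calibration is good to about 2 mm. A picture is of the moment at which its call begins. There is no depth.
- manip.sign_off(): hands the job in; it is judged then, once.
The state is a dict: "clock": time; "joints": joint angles; "qd": joint speeds; "effort": joint torques, N m; "eef_pos": TCP position; "eef_rot": TCP orientation; "wrist_force": force on the tool from outside, world axes, zero at the start; "moment": the same for the moment, N m; "finger_gap": finger opening in mm; "finger_force": force on a finger pad.
Only numpy, scipy, OpenCV 4.12 (cv2) and the standard library are available. Lean on these libraries where they do the work, as an engineer would, in place of code of your own. Each camera call takes 0.05 s, during which the arm holds its last target. There are 200 camera calls.

### The job

Set the four microscope objectives out on the parking strip, one standing upright in the middle of each white seat, in order of length: the shortest on the seat next to the orange end block, the tallest on the seat next to the grey end block. They are delicate, so set each one down gently and do not drop or tip any of them.

Things in the scene. Friction and masses are not known exactly. Their poses are not given: they have to be found in the camera images.
- objective_red: Loose microscope objective with a red colour ring and cone, the shortest of the four: 32 mm tall, 30 mm in diameter (black dust cap, straight chromed barrel up to 10 mm below the top, then a short cone of its colour and a steel nose 12 mm wide). It stands upright, nose up; origin at the centre of its underside, z up along its axis; round: yaw does not matter. Mass about 80 g.
- objective_yellow: Loose microscope objective with a yellow colour ring and cone, the second shortest of the four: 44 mm tall, 30 mm in diameter (black dust cap, straight chromed barrel up to 10 mm below the top, then a short cone of its colour and a steel nose 12 mm wide). It stands upright, nose up; origin at the centre of its underside, z up along its axis; round: yaw does not matter. Mass about 100 g.
- objective_green: Loose microscope objective with a green colour ring and cone, the second tallest of the four: 56 mm tall, 30 mm in diameter (black dust cap, straight chromed barrel up to 10 mm below the top, then a short cone of its colour and a steel nose 12 mm wide). It stands upright, nose up; origin at the centre of its underside, z up along its axis; round: yaw does not matter. Mass about 120 g.
- objective_blue: Loose microscope objective with a blue colour ring and cone, the tallest of the four: 68 mm tall, 30 mm in diameter (black dust cap, straight chromed barrel up to 10 mm below the top, then a short cone of its colour and a steel nose 12 mm wide). It stands upright, nose up; origin at the centre of its underside, z up along its axis; round: yaw does not matter. Mass about 140 g.
- seat_a: Fixed white seat disc, 48 mm wide, 3 mm thick, at one end of the row, next to seat_b. The seats a, b, c, d lie in a straight row 80 mm apart on a black strip (70 x 420 mm, 6 mm thick) on the table. Origin at the centre of its underside, 6 mm above the table; its top, where an objective stands, is 9 mm above the table; y runs along the row from seat_a to seat_d.
- seat_b: Fixed white seat disc, 48 mm wide, 3 mm thick, between seat_a and seat_c. The seats a, b, c, d lie in a straight row 80 mm apart on a black strip (70 x 420 mm, 6 mm thick) on the table. Origin at the centre of its underside, 6 mm above the table; its top, where an objective stands, is 9 mm above the table; y runs along the row from seat_a to seat_d.
- seat_c: Fixed white seat disc, 48 mm wide, 3 mm thick, between seat_b and seat_d. The seats a, b, c, d lie in a straight row 80 mm apart on a black strip (70 x 420 mm, 6 mm thick) on the table. Origin at the centre of its underside, 6 mm above the table; its top, where an objective stands, is 9 mm above the table; y runs along the row from seat_a to seat_d.
- seat_d: Fixed white seat disc, 48 mm wide, 3 mm thick, at the other end of the row, next to seat_c. The seats a, b, c, d lie in a straight row 80 mm apart on a black strip (70 x 420 mm, 6 mm thick) on the table. Origin at the centre of its underside, 6 mm above the table; its top, where an objective stands, is 9 mm above the table; y runs along the row from seat_a to seat_d.
- end_orange: Fixed orange end block on the black strip, 50 mm across the strip, 24 mm along it, 20 mm high (top 26 mm above the table), in line with the seats, 67 mm beyond the last seat at one end of the row (either seat_a or seat_d: it changes from start to start). It marks the low-power (shortest objective) end. Origin at the centre of its underside.
- end_grey: Fixed grey end block on the black strip, 50 mm across the strip, 24 mm along it, 20 mm high (top 26 mm above the table), in line with the seats, 67 mm beyond the last seat at one end of the row (either seat_a or seat_d: it changes from start to start). It marks the high-power (tallest objective) end. Origin at the centre of its underside.

How it is judged:
By the outcome, as a careful person would: the job done as asked, in the order asked, and still so for the second after the job is handed in, with the robot touching nothing.
It also fails if it takes over 104 s, if anything falls off the work surface, if the arm or the gripper's body presses on something with over 40 N, if the wrist force passes 120 N, or if a joint passes its speed limit or range.

## Working session

There is one attempt and no reset: what is moved stays moved. The work goes in short steps, Python scripts to look and compute and a tool call to move; the robot and the scene stay as the last step left them, time stands still between calls to the robot, and variables do not carry over. Pictures are saved under pics/ and viewed, at most 14 in all, crops included, and the job is handed in when it is done.

Besides the shell and the picture viewer there is one more tool, called after "Emit:" as name(argument=value, ...), one argument or row to a line, values as JSON. jog_arm: Moves the arm, as the interface text tells. Its arguments: {"type":"object","properties":{"series":{"type":"array"},"grip_force":{"type":"number"}},"required":["series"]}

```bash
mkdir -p pics; python3 - <<'E'
from cell import manip
import cv2
for n in("top","scene"):
    c=manip.camera(n); cv2.imwrite(f"pics/{n}0.png",c["frame"][:,:,::-1]); print(n,c["vfov"],c["cx"],c["cy"],c["R"],c["t"])
print(manip.read_state(), manip.finger_overhang)
E
```

```text
top 57.26684845403354 317.124506674333 204.74953867175913 [[-0.00917887 -0.99960507  0.02656043]
 [-0.98669436  0.00474209 -0.16251692]
 [ 0.16232678 -0.02769874 -0.98634821]] [-11.03019895 542.45539055 772.53180608]
scene 50.964617846801595 309.1226326245091 200.26348763335605 [[ 0.70127456  0.71281328  0.01054584]
 [ 0.48784861 -0.46905973 -0.73619747]
 [-0.51982471  0.52142133 -0.67668462]] [-374.91088033 -222.64657432 1190.04620749]
{'clock': 0.1, 'joints': array([-1.39061484e+00,  3.00427814e-01,  1.52148560e+00, -8.88248944e-06,
        1.32068824e+00, -6.65828690e-02]), 'qd': array([ 1.11203706e-03, -8.53636763e-04, -4.71030903e-04,  1.01819128e-03,
        2.39106904e-05,  1.03669320e-03]), 'effort': array([ 2.07004960e-03, -5.32642722e+01, -3.53283191e+01,  7.09267915e-02,
        2.35034258e-02, -7.09016649e-05]), 'eef_pos': array([ 134.30632021, -533.09324343,  175.85047672]), 'eef_rot': array([-3.14058532e+00, -5.85476054e-05,  2.46766527e-01]), 'wrist_force': array([0.0644415 , 1.11508406, 0.28985452]), 'moment': array([-0.0071288 , -0.00226617,  0.0282929 ]), 'finger_force': 0.0, 'finger_gap': 94.06367084345548} 8.0
```

View pics/top0.png

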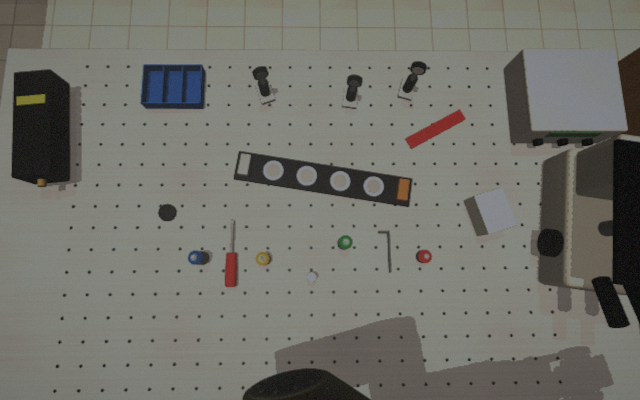

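View pics/scene0.png

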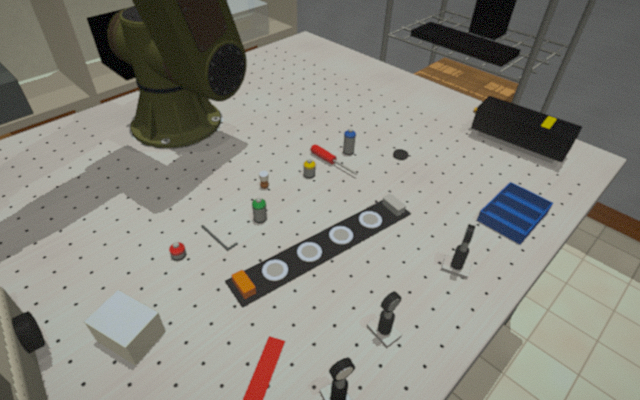

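The top view shows the strip running from the orange block (404,189) to the grey block (244,165). The objectives are at blue (197,257), yellow (263,258), green (345,242) and red (424,257), with a small distractor bottle at (312,276). I'll enlarge both views.

```bash
python3 - <<'E'
import cv2
a=cv2.imread("pics/top0.png")[145:275,180:440]; cv2.imwrite("pics/t1.png",cv2.resize(a,None,fx=3,fy=3,interpolation=cv2.INTER_CUBIC))
a=cv2.imread("pics/scene0.png")[120:310,160:420]; cv2.imwrite("pics/s1.png",cv2.resize(a,None,fx=3,fy=3,interpolation=cv2.INTER_CUBIC))
E
```

```text
(no output)
```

View pics/t1.png

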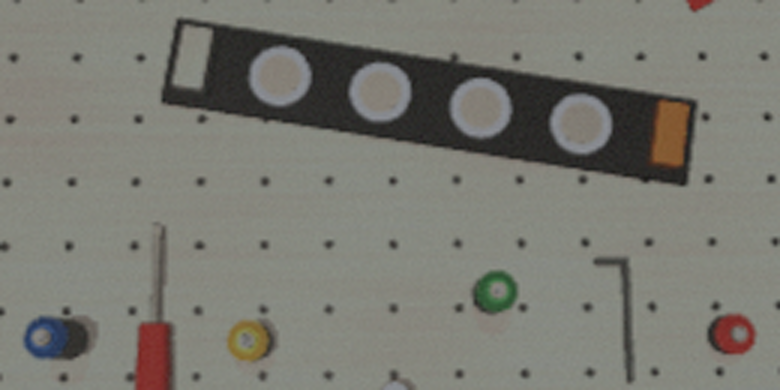

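View pics/s1.png

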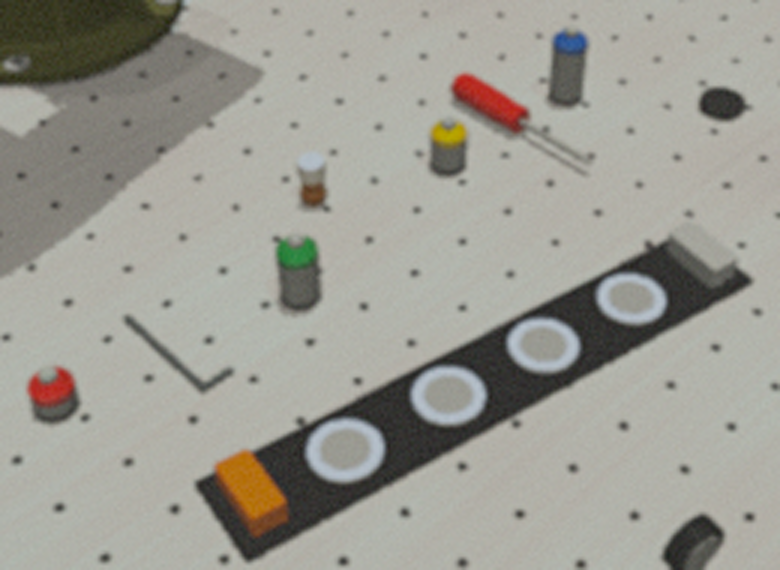

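Crop pixels, top view: seats (280,76) (380,92) (481,108) (581,124); noses at blue (41,337), yellow (247,341), green (497,290), red (738,334). Crop pixels, scene view: seats (631,298) (543,345) (448,395) (345,450); noses at blue (571,32), yellow (449,123), green (297,240), red (47,374).

```bash
cat > geo.py <<'E'
from cell import manip
import numpy as np
C={n:manip.camera(n) for n in("top","scene")}
def world(n,u,v,z):
    c=C[n]; f=200/np.tan(np.radians(c["vfov"]/2))
    R=np.array(c["R"]);o=-R.T@np.array(c["t"]);d=R.T@[(u-c["cx"])/f,(v-c["cy"])/f,1]
    return o+d*(z-o[2])/d[2]
E
python3 - <<'E'
from geo import *
z=[9]*4+[68,44,56,32]
T=[(280,76),(380,92),(481,108),(581,124),(41,337),(247,341),(497,290),(738,334)]
S=[(631,298),(543,345),(448,395),(345,450),(571,32),(449,123),(297,240),(47,374)]
N="dcba"; N=["s_grey","s2","s3","s_or","blue","yellow","green","red"]
P=[]
for n,h,t,s in zip(N,z,T,S):
    f=lambda p,ox,oy:(ox+(p[0]+.5)/3-.5,oy+(p[1]+.5)/3-.5)
    a=world("top",*f(t,180,145),h);b=world("scene",*f(s,160,120),h); P.append(a);print(n,a[:2].round(1),b[:2].round(1))
P=np.array(P);print(np.linalg.norm(np.diff(P[:4],axis=0),axis=1)); d=P[3]-P[0]; print(np.arctan2(d[1],d[0]))
E
```

```text
s_grey [631.8  87.5] [634.  85.]
s2 [618.6   9. ] [621.   6.]
s3 [605.5 -70.3] [607.6 -72.3]
s_or [ 592.4 -148.9] [ 594.7 -151. ]
blue [428.7 246.5] [433.9 240.8]
yellow [425.1 105.9] [430.1 102.8]
green [459.8 -74.9] [463.6 -77.8]
red [ 427.4 -256.4] [ 429.6 -259.4]
[79.59836397 80.3840904  79.61697077]
-1.7358387056907585
```

Emit:
jog_arm(
  series=[
    [0.817, 0.765, 0, 0, 0, 0.246, 0],
    [0.817, 0.765, 0, 0, 0, 0.246, 0],
    [0.817, 0.765, 0, 0, 0, 0.246, 0],
    [0.817, 0.765, 0, 0, 0, 0.246, 0],
    [0.817, 0.765, 0, 0, 0, 0.246, 0],
    [0.817, 0.765, 0, 0, 0, 0.246, 0],
  ],
  grip_force=12,
)

```text
clock: 0.7
eef_pos: [232.4, -441.7, 176.5]
eef_rot: [3.141, 0.0, 0.633]
wrist_force: [-0.2, -0.2, 0.1]
finger_gap: 93.8
finger_force: 0.0
```

Emit:
jog_arm(
  series=[
    [0.817, 0.765, 0, 0, 0, 0.246, 0],
    [0.817, 0.765, 0, 0, 0, 0.246, 0],
    [0.817, 0.765, 0, 0, 0, 0.246, 0],
    [0.817, 0.765, 0, 0, 0, 0.246, 0],
    [0.817, 0.765, 0, 0, 0, 0.246, 0],
    [0.817, 0.765, 0, 0, 0, 0.246, 0],
  ],
)

```text
clock: 1.2
eef_pos: [329.8, -350.7, 176.2]
eef_rot: [-3.141, 0.0, 1.017]
wrist_force: [-0.3, 0.7, 0.7]
finger_gap: 93.9
finger_force: 0.0
```

Emit:
jog_arm(
  series=[
    [0.817, 0.765, 0, 0, 0, 0.246, 0],
    [0.817, 0.765, 0, 0, 0, 0.246, 0],
    [0.817, 0.765, 0, 0, 0, 0.246, 0],
    [0.817, 0.765, 0, 0, 0, 0.246, 0],
    [0.817, 0.765, 0, 0, 0, 0.246, 0],
    [0.817, 0.765, 0, 0, 0, 0.246, 0],
    [0.817, 0.765, 0, 0, 0, 0.246, 0],
  ],
)

```text
clock: 1.78
eef_pos: [427.3, -259.6, 176.2]
eef_rot: [-3.141, 0.0, 1.402]
wrist_force: [-0.8, -0.8, 0.3]
finger_gap: 94.0
finger_force: 0.0
```

```bash
python3 - <<'E'
from geo import *
import cv2
for i in range(3):
    C=manip.camera("scene"); s=manip.read_state(); print(s["eef_pos"].round(2),s["eef_rot"].round(4),s["joints"].round(3))
cv2.imwrite("pics/s2.png",cv2.resize(C["frame"][:,:,::-1][60:310,60:400],None,fx=2.3,fy=2.3,interpolation=cv2.INTER_CUBIC))
E
```

```text
[ 427.62 -259.13  176.4 ] [-3.1416e+00  1.0000e-04  1.4030e+00] [-0.618  0.188  1.66  -0.     1.294 -0.45 ]
[ 427.8  -258.9   176.43] [3.1415e+00 1.0000e-04 1.4036e+00] [-0.617  0.188  1.66  -0.     1.294 -0.45 ]
[ 427.99 -258.68  176.43] [3.1414e+00 1.0000e-04 1.4042e+00] [-0.617  0.188  1.659 -0.     1.294 -0.45 ]
```

View pics/s2.png

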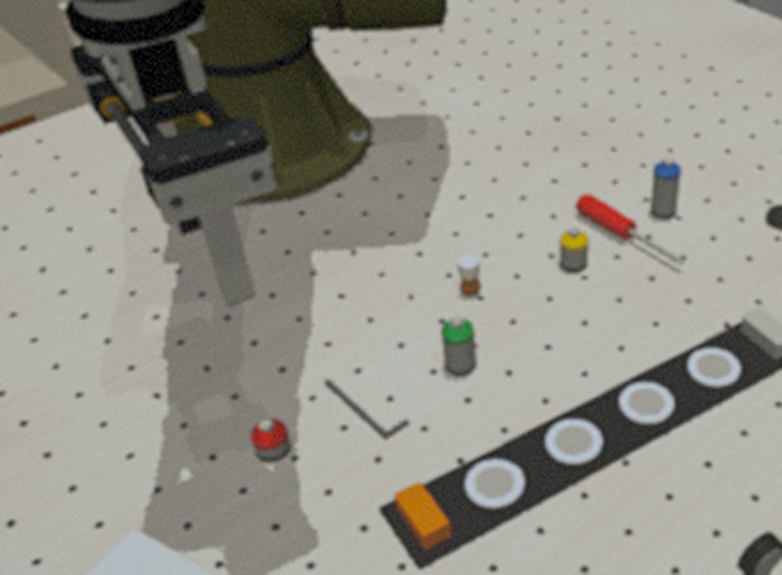

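The scene picture shows the gripper at crop (235,295), above and clear of red at (270,440). The arm is still settling onto its commanded pose, so I descend.

Emit:
jog_arm(
  series=[
    [0, 0, -0.3, 0, 0, 0, 0],
    [0, 0, -0.6, 0, 0, 0, 0],
    [0, 0, -0.917, 0, 0, 0, 0],
    [0, 0, -0.917, 0, 0, 0, 0],
    [0, 0, -0.917, 0, 0, 0, 0],
  ],
)

```text
clock: 2.45
eef_pos: [427.8, -257.8, 66.1]
eef_rot: [-3.139, -0.001, 1.405]
wrist_force: [-0.1, 0.0, 0.9]
finger_gap: 94.2
finger_force: 0.0
```

Emit:
jog_arm(
  series=[
    [0, 0, -0.15, 0, 0, 0, 0],
    [0, 0, -0.3, 0, 0, 0, 0],
    [0, 0, -0.4, 0, 0, 0, 0],
    [0, 0, -0.453, 0, 0, 0, 0],
    [0, 0, -0.453, 0, 0, 0, 0],
    [0, 0, -0.453, 0, 0, 0, 0],
    [0, 0, -0.453, 0, 0, 0, 0],
  ],
)

```text
clock: 3.03
eef_pos: [429.3, -258.5, 13.6]
eef_rot: [3.139, 0.001, 1.406]
wrist_force: [-0.2, -0.9, -0.1]
finger_gap: 94.0
finger_force: 0.0
```

Emit:
jog_arm(
  series=[
    [0, 0, 0, 0, 0, 0, 0.4],
    [0, 0, 0, 0, 0, 0, 0.5],
    [0, 0, 0, 0, 0, 0, 0.6],
    [0, 0, 0, 0, 0, 0, 1],
    [0, 0, 0, 0, 0, 0, 1],
    [0, 0, 0, 0, 0, 0, 1],
    [0, 0, 0, 0, 0, 0, 1],
    [0, 0, 0, 0, 0, 0, 1],
  ],
)

```text
clock: 3.7
eef_pos: [428.5, -257.9, 11.9]
eef_rot: [-3.142, -0.0, 1.406]
wrist_force: [-0.8, -0.8, -0.2]
finger_gap: 44.1
finger_force: 0.0
```

Emit:
jog_arm(
  series=[
    [0, 0, 0, 0, 0, 0, 1],
    [0, 0, 0, 0, 0, 0, 1],
    [0, 0, 0, 0, 0, 0, 1],
    [0, 0, 0, 0, 0, 0, 1],
    [0, 0, 0, 0, 0, 0, 1],
    [0, 0, 0, 0, 0, 0, 1],
  ],
)

```text
clock: 4.2
eef_pos: [428.5, -257.9, 12.0]
eef_rot: [3.142, 0.0, 1.406]
wrist_force: [-0.5, -1.5, 0.5]
finger_gap: 4.0
finger_force: 0.0
```

Missed: the gap went to 4 mm. I'll look.

```bash
python3 - <<'E'
from geo import *
import cv2
a=C["top"]["frame"][:,:,::-1][190:310,350:490]; b=C["scene"]["frame"][:,:,::-1][150:290,80:260]
f=lambda x:cv2.resize(x,(390,int(x.shape[0]*390/x.shape[1])),interpolation=cv2.INTER_CUBIC)
a,b=f(a),f(b);h=min(a.shape[0],b.shape[0]);print(a.shape,b.shape)
cv2.imwrite("pics/m.png",cv2.hconcat([a[:h],b[:h]]))
E
```

```text
(334, 390, 3) (303, 390, 3)
```

View pics/m.png

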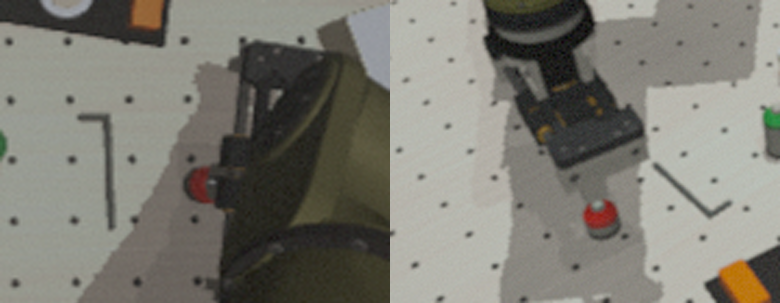

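```bash
cat >> geo.py <<'E'
def pix(n,X):
    c=C[n]; f=200/np.tan(np.radians(c["vfov"]/2)); p=np.array(c["R"])@X+np.array(c["t"])
    return np.array([c["cx"],c["cy"]])+f*p[:2]/p[2]
E
python3 - <<'E'
from geo import *
import cv2
s=manip.read_state();print(s["eef_pos"],s["eef_rot"],s["finger_gap"],s["joints"])
for X in [(428.5,-258,4),(428.5,-258,12),(428.5,-258,32),(428.5,-258,0)]: print(X,pix("top",X),pix("scene",X))
for y in(-1,1):
    d=np.array([np.cos(.165),-np.sin(.165),0])*47*y
    print(pix("scene",np.array([428.,-258.7,168])+d))
b=C["scene"]["frame"][:,:,::-1][190:270,140:240].copy()
b=cv2.convertScaleAbs(b,alpha=1.6,beta=10)
cv2.imwrite("pics/m2.png",cv2.resize(b,None,fx=7,fy=7,interpolation=cv2.INTER_CUBIC))
E
```

```text
[ 428.47917454 -257.92404324   11.94315581] [-3.14158665e+00 -2.29228063e-05  1.40603390e+00] 0.37764004938268414 [-6.15112676e-01  3.98598969e-01  1.81344254e+00  2.24893191e-05
  9.29566533e-01 -4.50363697e-01]
(428.5, -258, 4) [422.44949835 255.79248152] [178.54959322 253.07804317]
(428.5, -258, 12) [423.53492282 255.70471788] [177.73537296 250.42771429]
(428.5, -258, 32) [426.34013746 255.47789799] [175.65227336 243.64711787]
(428.5, -258, 0) [421.91435014 255.83575174] [178.95273371 254.3902862 ]
[149.3747305 176.4360192]
[169.18000781 206.3715419 ]
```

View pics/m2.png

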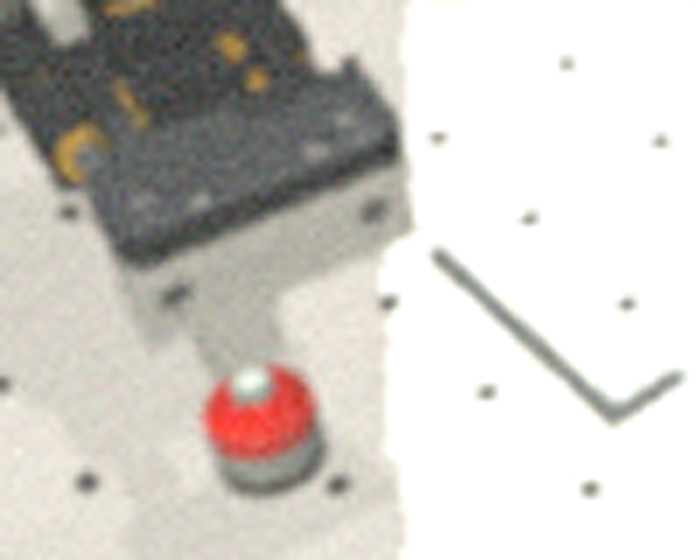

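Red has not moved: its nose at crop (252,380) is pixel (176,244.3), matching the predicted projection. The closed fingers seem to end above or behind it, higher than the reported TCP suggests. I'll step aside at this height to see the fingertips against the table.

Emit:
jog_arm(
  series=[
    [0, 0, 0.25, 0, 0, 0, 1],
    [0, 0, 0.5, 0, 0, 0, 1],
    [0, 0, 0.5, 0, 0, 0, 1],
    [0, -0.2, 0.5, 0, 0, 0, 1],
    [0, -0.4, 0.5, 0, 0, 0, 1],
    [0, -0.4, 0.5, 0, 0, 0, 1],
    [0, -0.4, 0.5, 0, 0, 0, 1],
  ],
)

```text
clock: 4.98
eef_pos: [428.2, -306.4, 71.5]
eef_rot: [-3.141, -0.0, 1.405]
wrist_force: [-0.9, 0.3, 0.5]
finger_gap: 0.8
finger_force: 0.0
```

Emit:
jog_arm(
  series=[
    [0, 0, -0.2, 0, 0, 0, 1],
    [0, 0, -0.35, 0, 0, 0, 1],
    [0, 0, -0.45, 0, 0, 0, 1],
    [0, 0, -0.5, 0, 0, 0, 1],
    [0, 0, -0.5, 0, 0, 0, 1],
    [0, 0, -0.5, 0, 0, 0, 1],
    [0, 0, -0.5, 0, 0, 0, 1],
  ],
)

```text
clock: 5.57
eef_pos: [428.9, -306.0, 12.8]
eef_rot: [3.141, 0.001, 1.406]
wrist_force: [1.4, -0.4, 0.4]
finger_gap: 0.2
finger_force: 0.0
```

```bash
python3 - <<'E'
from geo import *
import cv2
s=manip.read_state();p=s["eef_pos"];print(p,s["wrist_force"])
for z in(4,20,30,40,50):print(z,(pix("scene",[p[0],p[1],z])-[110,200])*7)
b=cv2.convertScaleAbs(C["scene"]["frame"][:,:,::-1][200:280,110:210],alpha=1.6,beta=10)
cv2.imwrite("pics/m3.png",cv2.resize(b,None,fx=7,fy=7,interpolation=cv2.INTER_CUBIC))
E
```

```text
[ 428.87464285 -306.09327618   12.76403783] [-0.83195463 -0.17385347  0.09349804]
4 [326.97792838 466.16114405]
20 [313.05369683 428.91274649]
30 [304.15654993 405.11218964]
40 [295.10511581 380.8989025 ]
50 [285.89534606 356.26205533]
```

View pics/m3.png

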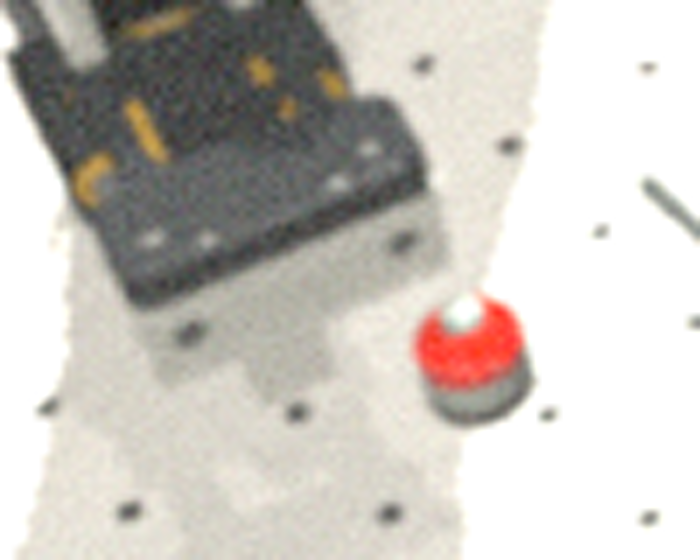

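```bash
python3 - <<'E'
from geo import *
from scipy.optimize import least_squares
d=np.array([.986,-.164,0])
for p,o,m in [((428,-258.7,176.4),59.5,(164.8,190)),((428.87,-306.1,12.8),12.5,(152.9,255.7))]:
    r=least_squares(lambda q:pix("scene",np.array(p)+o*d+[0,0,q[0]])-m,[0]); print("dz",r.x,r.fun)
    r=least_squares(lambda q:pix("scene",np.array(p)+o*d+[q[0],q[1],-8])-m,[0,0]); print("dxy",r.x,r.fun)
E
```

```text
dz [37.07618044] [ 1.10482423 -0.32325748]
dxy [-53.11233042  17.95443988] [-1.21360699e-11  5.61897195e-11]
dz [36.28403182] [ 0.44747642 -0.16641618]
dxy [-40.99830515  10.26627563] [-2.27373675e-13 -1.13686838e-13]
```

Emit:
jog_arm(
  series=[
    [0, 0, -0.01, 0, 0, 0, 1],
    [0, 0, -0.02, 0, 0, 0, 1],
    [0, 0, -0.03, 0, 0, 0, 1],
    [0, 0, -0.035, 0, 0, 0, 1],
    [0, 0, -0.04, 0, 0, 0, 1],
    [0, 0, -0.04, 0, 0, 0, 1],
    [0, 0, -0.04, 0, 0, 0, 1],
  ],
)

```text
clock: 6.35
eef_pos: [428.5, -305.9, 7.1]
eef_rot: [-3.142, -0.0, 1.406]
wrist_force: [-0.7, 0.3, 1.0]
finger_gap: 0.8
finger_force: 0.0
```

Emit:
jog_arm(
  series=[
    [0, 0, -0.01, 0, 0, 0, 1],
    [0, 0, -0.02, 0, 0, 0, 1],
    [0, 0, -0.03, 0, 0, 0, 1],
    [0, 0, -0.035, 0, 0, 0, 1],
    [0, 0, -0.04, 0, 0, 0, 1],
    [0, 0, -0.04, 0, 0, 0, 1],
    [0, 0, -0.04, 0, 0, 0, 1],
  ],
)

```text
clock: 6.93
eef_pos: [428.5, -305.9, 2.3]
eef_rot: [-3.142, -0.0, 1.406]
wrist_force: [0.4, 0.6, -0.1]
finger_gap: 0.2
finger_force: 0.0
```

The claimed tips would now be 5 mm below the table, yet there is no contact. So the real fingertips sit about 36 mm above the reported TCP, consistent in two pictures. I'll work with that offset.

Emit:
jog_arm(
  series=[
    [0, 0, 0.3, 0, 0, 0, 0.36],
    [0, 0, 0.6, 0, 0, 0, 0.36],
    [0, 0, 0.75, 0, 0, 0, 0.36],
    [0, 0.2, 0.75, 0, 0, 0, 0.36],
    [0, 0.4, 0.75, 0, 0, 0, 0.36],
    [0, 0.4, 0.75, 0, 0, 0, 0.36],
    [0, 0.4, 0.75, 0, 0, 0, 0.36],
    [0, 0.4, 0.75, 0, 0, 0, 0.36],
  ],
)

```text
clock: 7.6
eef_pos: [428.6, -258.3, 92.5]
eef_rot: [3.141, 0.0, 1.406]
wrist_force: [-0.3, -1.5, 0.6]
finger_gap: 50.2
finger_force: 0.0
```

Emit:
jog_arm(
  series=[
    [0, 0, 0, 0, 0, 0, 0.36],
    [0, 0, -0.2, 0, 0, 0, 0.36],
    [0, 0, -0.4, 0, 0, 0, 0.36],
    [0, 0, -0.6, 0, 0, 0, 0.36],
    [0, 0, -0.75, 0, 0, 0, 0.36],
    [0, 0, -0.9, 0, 0, 0, 0.36],
    [0, 0, -0.9, 0, 0, 0, 0.36],
    [0, 0, -0.9, 0, 0, 0, 0.36],
  ],
)

```text
clock: 8.27
eef_pos: [428.1, -258.2, -16.0]
eef_rot: [-3.14, -0.001, 1.405]
wrist_force: [-0.1, 0.1, -0.5]
finger_gap: 60.0
finger_force: 0.0
```

Emit:
jog_arm(
  series=[
    [0, 0, -0.04, 0, 0, 0, 0.36],
    [0, 0, -0.08, 0, 0, 0, 0.36],
    [0, 0, -0.12, 0, 0, 0, 0.36],
    [0, 0, -0.12, 0, 0, 0, 0.36],
    [0, 0, -0.12, 0, 0, 0, 0.36],
  ],
)

```text
clock: 8.68
eef_pos: [429.0, -258.4, -28.9]
eef_rot: [3.14, 0.001, 1.406]
wrist_force: [-4.4, 1.4, 14.0]
finger_gap: 60.0
finger_force: 7.1
```

Emit:
jog_arm(
  series=[
    [0, 0, 0, 0, 0, 0, 0.6],
    [0, 0, 0, 0, 0, 0, 0.8],
    [0, 0, 0, 0, 0, 0, 1],
    [0, 0, 0, 0, 0, 0, 1],
    [0, 0, 0, 0, 0, 0, 1],
    [0, 0, 0, 0, 0, 0, 1],
    [0, 0, 0, 0, 0, 0, 1],
    [0, 0, 0, 0, 0, 0, 1],
  ],
)

```text
clock: 9.35
eef_pos: [429.2, -258.5, -28.9]
eef_rot: [3.14, 0.001, 1.406]
wrist_force: [-2.8, 0.1, 12.2]
finger_gap: 29.9
finger_force: 17.5
```

Red is gripped at 29.9 mm, and the fingertips just touch the table with TCP at -28.9. So tip = TCP + 29, and red's bottom = TCP + 28.9. Now lift and carry.

Emit:
jog_arm(
  series=[
    [0, 0, 0.03, 0, 0, 0, 1],
    [0, 0, 0.1, 0, 0, 0, 1],
    [0, 0, 0.25, 0, 0, 0, 1],
    [0, 0, 0.4, 0, 0, 0, 1],
    [0, 0, 0.55, 0, 0, 0, 1],
    [0, 0, 0.65, 0, 0, 0, 1],
    [0, 0, 0.65, 0, 0, 0, 1],
  ],
)

```text
clock: 9.93
eef_pos: [429.6, -258.7, 50.7]
eef_rot: [3.138, 0.002, 1.406]
wrist_force: [0.5, 0.9, -1.1]
finger_gap: 29.3
finger_force: 12.0
```

Emit:
jog_arm(
  series=[
    [0.08, 0.05, 0, 0, 0, 0, 1],
    [0.2, 0.13, 0, 0, 0, 0, 1],
    [0.34, 0.22, 0, 0, 0, 0, 1],
    [0.48, 0.31, 0, 0, 0, 0, 1],
    [0.6, 0.4, 0, 0, 0, 0, 1],
    [0.6875, 0.45, 0, 0, 0, 0, 1],
    [0.6875, 0.45, 0, 0, 0, 0, 1],
  ],
)

```text
clock: 10.52
eef_pos: [512.3, -202.4, 47.0]
eef_rot: [-3.141, -0.0, 1.408]
wrist_force: [0.2, -0.1, -0.6]
finger_gap: 29.8
finger_force: 12.0
```

Emit:
jog_arm(
  series=[
    [0.08, 0.05, 0, 0, 0, 0, 1],
    [0.2, 0.13, 0, 0, 0, 0, 1],
    [0.34, 0.22, 0, 0, 0, 0, 1],
    [0.48, 0.31, 0, 0, 0, 0, 1],
    [0.6, 0.4, 0, 0, 0, 0, 1],
    [0.6875, 0.45, 0, 0, 0, 0, 1],
    [0.6875, 0.45, 0, 0, 0, 0, 1],
    [0.6875, 0.45, 0, 0, 0, 0, 1],
  ],
)

```text
clock: 11.18
eef_pos: [593.2, -149.9, 47.4]
eef_rot: [-3.141, 0.0, 1.406]
wrist_force: [0.1, -0.9, -1.4]
finger_gap: 30.0
finger_force: 12.0
```

```bash
python3 - <<'E'
from geo import *
import cv2
s=manip.read_state();p=s["eef_pos"];print(p,s["eef_rot"],s["finger_gap"],s["wrist_force"])
print((pix("scene",[p[0],p[1],p[2]+29+32])-[180,170])*6,(pix("scene",[593.5,-150,9])-[180,170])*6)
b=cv2.convertScaleAbs(C["scene"]["frame"][:,:,::-1][170:270,180:310],alpha=1.3)
cv2.imwrite("pics/m4.png",cv2.resize(b,None,fx=6,fy=6,interpolation=cv2.INTER_CUBIC))
E
```

```text
[ 592.75565062 -150.45974508   47.68482298] [-3.14089840e+00  1.11090433e-05  1.40535653e+00] 29.863602217322928 [ 0.17430198 -0.71760888 -0.71443887]
[549.38034551 378.51116772] [567.77001129 594.12835707]
```

View pics/m4.png

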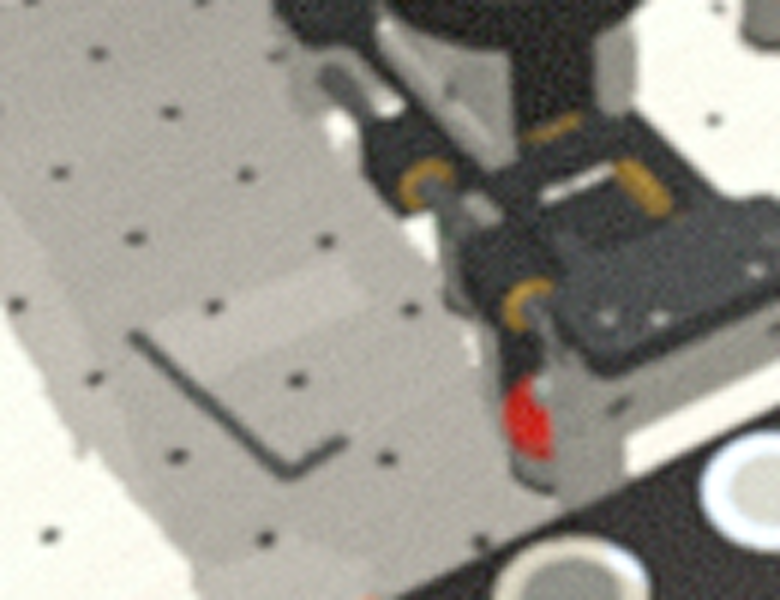

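Red hangs at crop (545,385), as predicted (549,378), and lines up with the seat. Lower and release.

Emit:
jog_arm(
  series=[
    [0, 0, -0.1, 0, 0, 0, 1],
    [0, 0, -0.22, 0, 0, 0, 1],
    [0, 0, -0.34, 0, 0, 0, 1],
    [0, 0, -0.44, 0, 0, 0, 1],
    [0, 0, -0.5, 0, 0, 0, 1],
    [0, 0, -0.5, 0, 0, 0, 1],
    [0, 0, -0.5, 0, 0, 0, 1],
    [0, 0, -0.5, 0, 0, 0, 1],
  ],
)

```text
clock: 11.95
eef_pos: [593.9, -150.1, -11.4]
eef_rot: [3.141, 0.0, 1.406]
wrist_force: [-1.1, 0.1, -0.7]
finger_gap: 30.0
finger_force: 12.0
```

Emit:
jog_arm(
  series=[
    [0, 0, -0.015, 0, 0, 0, 1],
    [0, 0, -0.03, 0, 0, 0, 1],
    [0, 0, -0.045, 0, 0, 0, 1],
    [0, 0, -0.055, 0, 0, 0, 1],
    [0, 0, -0.06, 0, 0, 0, 1],
    [0, 0, -0.065, 0, 0, 0, 1],
    [0, 0, -0.065, 0, 0, 0, 1],
    [0, 0, -0.065, 0, 0, 0, 1],
  ],
)

```text
clock: 12.62
eef_pos: [593.5, -149.9, -19.7]
eef_rot: [3.142, 0.0, 1.406]
wrist_force: [-0.5, -0.9, 0.1]
finger_gap: 29.9
finger_force: 12.8
```

Emit:
jog_arm(
  series=[
    [0, 0, -0.003, 0, 0, 0, 1],
    [0, 0, -0.006, 0, 0, 0, 1],
    [0, 0, -0.006, 0, 0, 0, 1],
    [0, 0, -0.006, 0, 0, 0, 1],
  ],
)

```text
clock: 12.95
eef_pos: [593.6, -150.0, -19.8]
eef_rot: [3.141, 0.0, 1.406]
wrist_force: [-5.2, 1.0, 8.8]
finger_gap: 30.0
finger_force: 16.7
```

Emit:
jog_arm(
  series=[
    [0, 0, 0, 0, 0, 0, 0.66],
    [0, 0, 0, 0, 0, 0, 0.62],
    [0, 0, 0, 0, 0, 0, 0.58],
    [0, 0, 0, 0, 0, 0, 0.5],
    [0, 0, 0, 0, 0, 0, 0.36],
    [0, 0, 0, 0, 0, 0, 0.36],
    [0, 0, 0, 0, 0, 0, 0.36],
    [0, 0, 0, 0, 0, 0, 0.36],
  ],
)

```text
clock: 13.62
eef_pos: [593.0, -149.8, -21.1]
eef_rot: [-3.14, -0.0, 1.406]
wrist_force: [0.1, 0.2, 0.2]
finger_gap: 60.0
finger_force: 0.0
```

Emit:
jog_arm(
  series=[
    [0, 0, 0.1, 0, 0, 0, 0.36],
    [0, 0, 0.3, 0, 0, 0, 0.36],
    [0, 0, 0.5, 0, 0, 0, 0.36],
    [0, 0, 0.7, 0, 0, 0, 0.36],
    [0, 0, 0.9, 0, 0, 0, 0.36],
    [0, 0, 0.9, 0, 0, 0, 0.36],
  ],
)

```text
clock: 14.12
eef_pos: [595.5, -150.5, 93.3]
eef_rot: [3.134, 0.001, 1.406]
wrist_force: [-0.0, -0.4, 1.3]
finger_gap: 60.2
finger_force: 0.0
```

Emit:
jog_arm(
  series=[
    [-0.25, 0.14, 0, 0, 0, 0, 0.36],
    [-0.5, 0.28, 0, 0, 0, 0, 0.36],
    [-0.55, 0.307, 0, 0, 0, 0, 0.36],
    [-0.55, 0.307, 0, 0, 0, 0, 0.36],
  ],
)

```text
clock: 14.45
eef_pos: [526.3, -112.3, 88.0]
eef_rot: [-3.141, -0.0, 1.407]
wrist_force: [0.0, 0.1, -0.6]
finger_gap: 60.1
finger_force: 0.0
```

Emit:
jog_arm(
  series=[
    [-0.25, 0.14, 0, 0, 0, 0, 0.36],
    [-0.5, 0.28, 0, 0, 0, 0, 0.36],
    [-0.548, 0.307, 0, 0, 0, 0, 0.36],
    [-0.548, 0.307, 0, 0, 0, 0, 0.36],
    [-0.548, 0.307, 0, 0, 0, 0, 0.36],
    [-0.548, 0.307, 0, 0, 0, 0, 0.36],
  ],
)

```text
clock: 14.95
eef_pos: [463.1, -76.9, 87.7]
eef_rot: [3.141, 0.0, 1.406]
wrist_force: [0.3, -0.8, 0.8]
finger_gap: 60.0
finger_force: 0.0
```

```bash
python3 - <<'E'
from geo import *
import cv2
s=manip.read_state();print(s["eef_pos"])
b=np.ascontiguousarray(C["top"]["frame"][:,:,::-1][140:215,340:440])
a=np.ascontiguousarray(C["scene"]["frame"][:,:,::-1][215:290,225:325])
cv2.imwrite("pics/m5.png",cv2.hconcat([cv2.resize(x,None,fx=4,fy=4,interpolation=cv2.INTER_CUBIC) for x in(b,a)]))
E
```

```text
[462.62358147 -76.79257093  87.38402644]
```

View pics/m5.png

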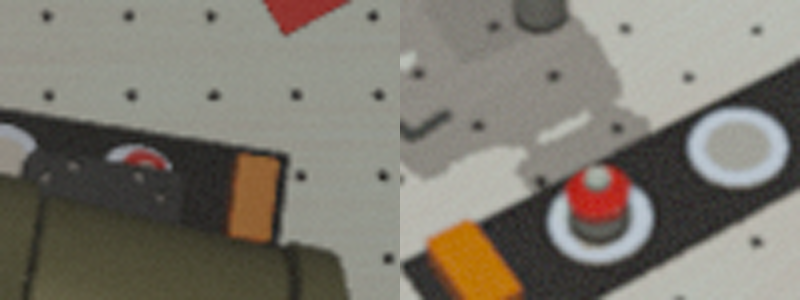

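Red stands on the orange-end seat, nose at scene crop (597,178) and seat centre (600,219), well inside the ring. Next, green.

```bash
python3 - <<'E'
from geo import *
f=lambda x,y:(225+(x-400+.5)/4-.5,215+(y+.5)/4-.5)
print(world("scene",*f(597,178),41),world("scene",*f(600,219),9))
E
```

```text
[ 595.20153998 -151.41259137   41.        ] [ 594.13111079 -150.55837099    9.        ]
```

Emit:
jog_arm(
  series=[
    [0, 0, -0.15, 0, 0, 0, 0.36],
    [0, 0, -0.35, 0, 0, 0, 0.36],
    [0, 0, -0.55, 0, 0, 0, 0.36],
    [0, 0, -0.7, 0, 0, 0, 0.36],
    [0, 0, -0.8, 0, 0, 0, 0.36],
    [0, 0, -0.854, 0, 0, 0, 0.36],
    [0, 0, -0.854, 0, 0, 0, 0.36],
    [0, 0, -0.854, 0, 0, 0, 0.36],
  ],
)

```text
clock: 15.82
eef_pos: [462.0, -76.4, -14.8]
eef_rot: [3.142, 0.0, 1.406]
wrist_force: [0.1, 0.3, 1.0]
finger_gap: 60.0
finger_force: 0.0
```

Emit:
jog_arm(
  series=[
    [0, 0, 0, 0, 0, 0, 0.6],
    [0, 0, 0, 0, 0, 0, 0.8],
    [0, 0, 0, 0, 0, 0, 1],
    [0, 0, 0, 0, 0, 0, 1],
    [0, 0, 0, 0, 0, 0, 1],
    [0, 0, 0, 0, 0, 0, 1],
    [0, 0, 0, 0, 0, 0, 1],
    [0, 0, 0, 0, 0, 0, 1],
  ],
)

```text
clock: 16.48
eef_pos: [461.8, -76.3, -14.8]
eef_rot: [3.141, -0.0, 1.406]
wrist_force: [-1.9, -0.1, 5.8]
finger_gap: 29.5
finger_force: 12.0
```

Red's centre is about 1.4 mm off the seat centre, which is fine. Green is gripped; carry it to the seat next to the grey-end seat.

Emit:
jog_arm(
  series=[
    [0, 0, 0.03, 0, 0, 0, 1],
    [0, 0, 0.1, 0, 0, 0, 1],
    [0, 0, 0.25, 0, 0, 0, 1],
    [0, 0, 0.4, 0, 0, 0, 1],
    [0, 0, 0.55, 0, 0, 0, 1],
    [0, 0, 0.65, 0, 0, 0, 1],
    [0, 0, 0.65, 0, 0, 0, 1],
  ],
)

```text
clock: 17.07
eef_pos: [463.0, -76.5, 65.6]
eef_rot: [3.137, 0.0, 1.406]
wrist_force: [-0.1, 0.4, -0.8]
finger_gap: 29.5
finger_force: 12.0
```

Emit:
jog_arm(
  series=[
    [0.08, 0.04, 0, 0, 0, 0, 1],
    [0.2, 0.1, 0, 0, 0, 0, 1],
    [0.34, 0.18, 0, 0, 0, 0, 1],
    [0.48, 0.25, 0, 0, 0, 0, 1],
    [0.6, 0.32, 0, 0, 0, 0, 1],
    [0.659, 0.349, 0, 0, 0, 0, 1],
    [0.659, 0.349, 0, 0, 0, 0, 1],
  ],
)

```text
clock: 17.65
eef_pos: [541.4, -33.5, 61.8]
eef_rot: [-3.14, -0.0, 1.407]
wrist_force: [-0.1, -0.8, -1.4]
finger_gap: 29.6
finger_force: 12.0
```

Emit:
jog_arm(
  series=[
    [0.08, 0.04, 0, 0, 0, 0, 1],
    [0.2, 0.1, 0, 0, 0, 0, 1],
    [0.34, 0.18, 0, 0, 0, 0, 1],
    [0.48, 0.25, 0, 0, 0, 0, 1],
    [0.6, 0.32, 0, 0, 0, 0, 1],
    [0.659, 0.349, 0, 0, 0, 0, 1],
    [0.659, 0.349, 0, 0, 0, 0, 1],
    [0.659, 0.349, 0, 0, 0, 0, 1],
  ],
)

```text
clock: 18.32
eef_pos: [619.1, 7.1, 62.4]
eef_rot: [-3.14, 0.0, 1.406]
wrist_force: [-0.1, 0.0, -0.8]
finger_gap: 29.7
finger_force: 12.0
```

Emit:
jog_arm(
  series=[
    [0, 0, -0.1, 0, 0, 0, 1],
    [0, 0, -0.22, 0, 0, 0, 1],
    [0, 0, -0.34, 0, 0, 0, 1],
    [0, 0, -0.44, 0, 0, 0, 1],
    [0, 0, -0.5, 0, 0, 0, 1],
    [0, 0, -0.5, 0, 0, 0, 1],
    [0, 0, -0.5, 0, 0, 0, 1],
    [0, 0, -0.5, 0, 0, 0, 1],
  ],
)

```text
clock: 18.98
eef_pos: [620.2, 7.4, 3.7]
eef_rot: [3.141, -0.0, 1.406]
wrist_force: [-0.7, -0.6, -0.4]
finger_gap: 29.6
finger_force: 12.0
```

Emit:
jog_arm(
  series=[
    [0, 0, -0.015, 0, 0, 0, 1],
    [0, 0, -0.03, 0, 0, 0, 1],
    [0, 0, -0.045, 0, 0, 0, 1],
    [0, 0, -0.055, 0, 0, 0, 1],
    [0, 0, -0.065, 0, 0, 0, 1],
    [0, 0, -0.074, 0, 0, 0, 1],
    [0, 0, -0.074, 0, 0, 0, 1],
    [0, 0, -0.074, 0, 0, 0, 1],
  ],
)

```text
clock: 19.65
eef_pos: [620.0, 7.5, -5.7]
eef_rot: [3.141, -0.0, 1.406]
wrist_force: [-0.2, 0.7, 1.5]
finger_gap: 29.4
finger_force: 12.0
```

Emit:
jog_arm(
  series=[
    [0, 0, 0, 0, 0, 0, 0.66],
    [0, 0, 0, 0, 0, 0, 0.62],
    [0, 0, 0, 0, 0, 0, 0.58],
    [0, 0, 0, 0, 0, 0, 0.5],
    [0, 0, 0, 0, 0, 0, 0.36],
    [0, 0, 0, 0, 0, 0, 0.36],
    [0, 0, 0, 0, 0, 0, 0.36],
    [0, 0, 0, 0, 0, 0, 0.36],
  ],
)

```text
clock: 20.32
eef_pos: [619.9, 7.5, -5.9]
eef_rot: [-3.142, -0.0, 1.406]
wrist_force: [-0.4, -0.2, 0.9]
finger_gap: 59.9
finger_force: 0.0
```

Emit:
jog_arm(
  series=[
    [0, 0, 0.1, 0, 0, 0, 0.36],
    [0, 0, 0.3, 0, 0, 0, 0.36],
    [0, 0, 0.5, 0, 0, 0, 0.36],
    [0, 0, 0.7, 0, 0, 0, 0.36],
    [0, 0, 0.9, 0, 0, 0, 0.36],
    [0, 0, 0.9, 0, 0, 0, 0.36],
  ],
)

```text
clock: 20.82
eef_pos: [622.0, 7.5, 108.3]
eef_rot: [3.134, -0.001, 1.406]
wrist_force: [0.9, -0.2, 1.2]
finger_gap: 60.3
finger_force: 0.0
```

Emit:
jog_arm(
  series=[
    [-0.25, 0.13, 0, 0, 0, 0, 0.36],
    [-0.5, 0.25, 0, 0, 0, 0, 0.36],
    [-0.75, 0.37, 0, 0, 0, 0, 0.36],
    [-0.801, 0.402, 0, 0, 0, 0, 0.36],
    [-0.801, 0.402, 0, 0, 0, 0, 0.36],
  ],
)

```text
clock: 21.23
eef_pos: [522.8, 56.6, 102.9]
eef_rot: [3.141, -0.0, 1.407]
wrist_force: [-0.0, 0.4, 1.0]
finger_gap: 60.1
finger_force: 0.0
```

Emit:
jog_arm(
  series=[
    [-0.25, 0.13, 0, 0, 0, 0, 0.36],
    [-0.5, 0.25, 0, 0, 0, 0, 0.36],
    [-0.75, 0.37, 0, 0, 0, 0, 0.36],
    [-0.801, 0.402, 0, 0, 0, 0, 0.36],
    [-0.801, 0.402, 0, 0, 0, 0, 0.36],
    [-0.801, 0.402, 0, 0, 0, 0, 0.36],
    [-0.801, 0.402, 0, 0, 0, 0, 0.36],
  ],
)

```text
clock: 21.82
eef_pos: [429.1, 103.5, 102.3]
eef_rot: [3.141, -0.0, 1.405]
wrist_force: [0.1, 0.1, -0.4]
finger_gap: 60.3
finger_force: 0.0
```

```bash
python3 - <<'E'
from geo import *
import cv2
s=manip.read_state();print(s["eef_pos"])
a=C["scene"]["frame"][:,:,::-1][100:310,190:400]
cv2.imwrite("pics/m6.png",cv2.resize(a,None,fx=2.8,fy=2.8,interpolation=cv2.INTER_CUBIC))
E
```

```text
[428.66147334 103.46519863 101.97029643]
```

View pics/m6.png

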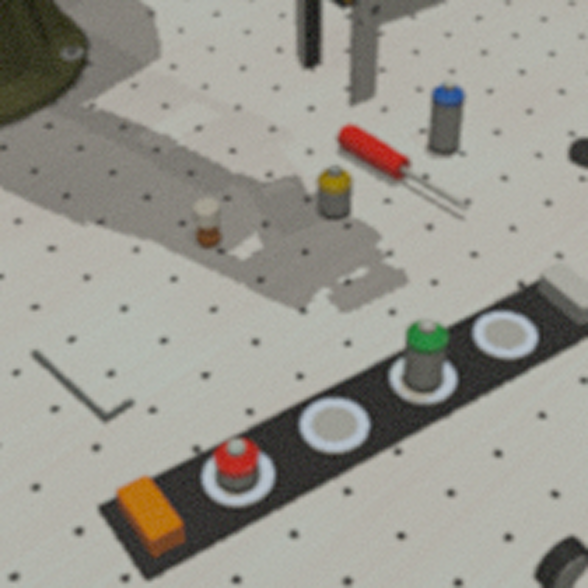

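Red (237,465) and green (427,350) stand upright on their seats. Yellow at (335,195) is undisturbed under the gripper; pick it.

Emit:
jog_arm(
  series=[
    [0, 0, -0.15, 0, 0, 0, 0.36],
    [0, 0, -0.35, 0, 0, 0, 0.36],
    [0, 0, -0.55, 0, 0, 0, 0.36],
    [0, 0, -0.7, 0, 0, 0, 0.36],
    [0, 0, -0.7, 0, 0, 0, 0.36],
    [0, 0, -0.7, 0, 0, 0, 0.36],
  ],
)

```text
clock: 22.42
eef_pos: [427.8, 103.7, 17.8]
eef_rot: [-3.14, 0.001, 1.405]
wrist_force: [-0.3, 0.4, 0.2]
finger_gap: 60.2
finger_force: 0.0
```

Emit:
jog_arm(
  series=[
    [0, 0, -0.1, 0, 0, 0, 0.36],
    [0, 0, -0.2, 0, 0, 0, 0.36],
    [0, 0, -0.28, 0, 0, 0, 0.36],
    [0, 0, -0.317, 0, 0, 0, 0.36],
    [0, 0, -0.317, 0, 0, 0, 0.36],
    [0, 0, -0.317, 0, 0, 0, 0.36],
  ],
)

```text
clock: 22.92
eef_pos: [428.0, 104.0, -19.4]
eef_rot: [3.141, -0.0, 1.406]
wrist_force: [-0.3, 0.3, -0.6]
finger_gap: 59.9
finger_force: 0.0
```

Emit:
jog_arm(
  series=[
    [0, 0, 0, 0, 0, 0, 0.6],
    [0, 0, 0, 0, 0, 0, 0.8],
    [0, 0, 0, 0, 0, 0, 1],
    [0, 0, 0, 0, 0, 0, 1],
    [0, 0, 0, 0, 0, 0, 1],
    [0, 0, 0, 0, 0, 0, 1],
    [0, 0, 0, 0, 0, 0, 1],
    [0, 0, 0, 0, 0, 0, 1],
  ],
)

```text
clock: 23.58
eef_pos: [427.7, 104.0, -19.8]
eef_rot: [3.142, -0.0, 1.406]
wrist_force: [-1.6, 0.2, 4.4]
finger_gap: 29.6
finger_force: 12.0
```

Emit:
jog_arm(
  series=[
    [0, 0, 0.03, 0, 0, 0, 1],
    [0, 0, 0.1, 0, 0, 0, 1],
    [0, 0, 0.25, 0, 0, 0, 1],
    [0, 0, 0.4, 0, 0, 0, 1],
    [0, 0, 0.55, 0, 0, 0, 1],
    [0, 0, 0.7, 0, 0, 0, 1],
    [0, 0, 0.8, 0, 0, 0, 1],
    [0, 0, 0.8, 0, 0, 0, 1],
  ],
)

```text
clock: 24.25
eef_pos: [428.9, 104.2, 78.7]
eef_rot: [3.138, -0.001, 1.406]
wrist_force: [-0.2, -0.3, -1.2]
finger_gap: 29.7
finger_force: 12.0
```

Emit:
jog_arm(
  series=[
    [0.08, -0.08, 0, 0, 0, 0, 1],
    [0.2, -0.2, 0, 0, 0, 0, 1],
    [0.34, -0.33, 0, 0, 0, 0, 1],
    [0.48, -0.47, 0, 0, 0, 0, 1],
    [0.6, -0.59, 0, 0, 0, 0, 1],
    [0.7, -0.68, 0, 0, 0, 0, 1],
    [0.745, -0.73, 0, 0, 0, 0, 1],
    [0.745, -0.73, 0, 0, 0, 0, 1],
  ],
)

```text
clock: 24.92
eef_pos: [517.4, 15.0, 75.0]
eef_rot: [-3.14, 0.0, 1.405]
wrist_force: [-0.3, 0.2, -0.8]
finger_gap: 29.4
finger_force: 12.0
```

Emit:
jog_arm(
  series=[
    [0.08, -0.08, 0, 0, 0, 0, 1],
    [0.2, -0.2, 0, 0, 0, 0, 1],
    [0.34, -0.33, 0, 0, 0, 0, 1],
    [0.48, -0.47, 0, 0, 0, 0, 1],
    [0.6, -0.59, 0, 0, 0, 0, 1],
    [0.7, -0.68, 0, 0, 0, 0, 1],
    [0.745, -0.73, 0, 0, 0, 0, 1],
    [0.745, -0.73, 0, 0, 0, 0, 1],
  ],
)

```text
clock: 25.58
eef_pos: [606.4, -71.7, 75.3]
eef_rot: [-3.141, 0.0, 1.405]
wrist_force: [0.3, 0.5, -1.0]
finger_gap: 29.7
finger_force: 12.0
```

Emit:
jog_arm(
  series=[
    [0, 0, 0, 0, 0, 0, 1],
    [0, 0, 0, 0, 0, 0, 1],
    [0, 0, -0.15, 0, 0, 0, 1],
    [0, 0, -0.3, 0, 0, 0, 1],
    [0, 0, -0.45, 0, 0, 0, 1],
    [0, 0, -0.6, 0, 0, 0, 1],
    [0, 0, -0.6, 0, 0, 0, 1],
    [0, 0, -0.6, 0, 0, 0, 1],
  ],
)

```text
clock: 26.25
eef_pos: [605.8, -70.5, 4.0]
eef_rot: [-3.14, -0.0, 1.407]
wrist_force: [1.3, 0.2, -0.7]
finger_gap: 29.8
finger_force: 12.0
```

Emit:
jog_arm(
  series=[
    [0, 0, -0.03, 0, 0, 0, 1],
    [0, 0, -0.06, 0, 0, 0, 1],
    [0, 0, -0.08, 0, 0, 0, 1],
    [0, 0, -0.1, 0, 0, 0, 1],
    [0, 0, -0.115, 0, 0, 0, 1],
    [0, 0, -0.124, 0, 0, 0, 1],
    [0, 0, -0.124, 0, 0, 0, 1],
    [0, 0, -0.124, 0, 0, 0, 1],
  ],
)

```text
clock: 26.92
eef_pos: [606.6, -71.2, -10.7]
eef_rot: [3.141, 0.0, 1.406]
wrist_force: [0.3, 0.7, 0.5]
finger_gap: 29.9
finger_force: 12.0
```

Emit:
jog_arm(
  series=[
    [0, 0, -0.003, 0, 0, 0, 1],
    [0, 0, -0.003, 0, 0, 0, 1],
    [0, 0, -0.003, 0, 0, 0, 0.66],
    [0, 0, -0.003, 0, 0, 0, 0.62],
    [0, 0, -0.003, 0, 0, 0, 0.58],
    [0, 0, -0.003, 0, 0, 0, 0.5],
    [0, 0, -0.003, 0, 0, 0, 0.36],
    [0, 0, -0.003, 0, 0, 0, 0.36],
  ],
)

```text
clock: 27.58
eef_pos: [606.4, -71.2, -11.3]
eef_rot: [-3.142, 0.0, 1.406]
wrist_force: [-0.0, 0.6, -0.6]
finger_gap: 56.6
finger_force: 0.0
```

Emit:
jog_arm(
  series=[
    [0, 0, 0, 0, 0, 0, 0.36],
    [0, 0, 0, 0, 0, 0, 0.36],
    [0, 0, 0.1, 0, 0, 0, 0.36],
    [0, 0, 0.3, 0, 0, 0, 0.36],
    [0, 0, 0.5, 0, 0, 0, 0.36],
    [0, 0, 0.7, 0, 0, 0, 0.36],
    [0, 0, 0.9, 0, 0, 0, 0.36],
    [0, 0, 0.9, 0, 0, 0, 0.36],
  ],
)

```text
clock: 28.25
eef_pos: [608.6, -71.6, 102.9]
eef_rot: [3.134, 0.0, 1.406]
wrist_force: [0.6, 0.0, 0.3]
finger_gap: 60.2
finger_force: 0.0
```

Emit:
jog_arm(
  series=[
    [-0.16, 0.29, 0, 0, 0, 0, 0.36],
    [-0.32, 0.58, 0, 0, 0, 0, 0.36],
    [-0.487, 0.876, 0, 0, 0, 0, 0.36],
    [-0.487, 0.876, 0, 0, 0, 0, 0.36],
    [-0.487, 0.876, 0, 0, 0, 0, 0.36],
  ],
)

```text
clock: 28.67
eef_pos: [547.6, 35.3, 97.6]
eef_rot: [3.141, -0.0, 1.409]
wrist_force: [0.1, 0.4, 0.0]
finger_gap: 60.2
finger_force: 0.0
```

Emit:
jog_arm(
  series=[
    [-0.16, 0.29, 0, 0, 0, 0, 0.36],
    [-0.32, 0.58, 0, 0, 0, 0, 0.36],
    [-0.487, 0.876, 0, 0, 0, 0, 0.36],
    [-0.487, 0.876, 0, 0, 0, 0, 0.36],
    [-0.487, 0.876, 0, 0, 0, 0, 0.36],
  ],
)

```text
clock: 29.08
eef_pos: [489.7, 139.6, 97.2]
eef_rot: [3.141, -0.0, 1.408]
wrist_force: [0.4, -0.1, 0.2]
finger_gap: 60.4
finger_force: 0.0
```

Emit:
jog_arm(
  series=[
    [-0.16, 0.29, 0, 0, 0, 0, 0.36],
    [-0.32, 0.58, 0, 0, 0, 0, 0.36],
    [-0.488, 0.875, 0, 0, 0, 0, 0.36],
    [-0.488, 0.875, 0, 0, 0, 0, 0.36],
    [-0.488, 0.875, 0, 0, 0, 0, 0.36],
    [-0.488, 0.875, 0, 0, 0, 0, 0.36],
    [-0.488, 0.875, 0, 0, 0, 0, 0.36],
  ],
)

```text
clock: 29.67
eef_pos: [432.2, 242.6, 96.8]
eef_rot: [3.141, 0.0, 1.404]
wrist_force: [-0.2, 0.3, 0.1]
finger_gap: 60.4
finger_force: 0.0
```

```bash
python3 - <<'E'
from geo import *
import cv2
s=manip.read_state();print(s["eef_pos"])
a=C["scene"]["frame"][:,:,::-1][80:300,220:430]
cv2.imwrite("pics/m7.png",cv2.resize(a,None,fx=2.7,fy=2.7,interpolation=cv2.INTER_CUBIC))
E
```

```text
[431.90190838 242.80935486  96.76565532]
```

View pics/m7.png

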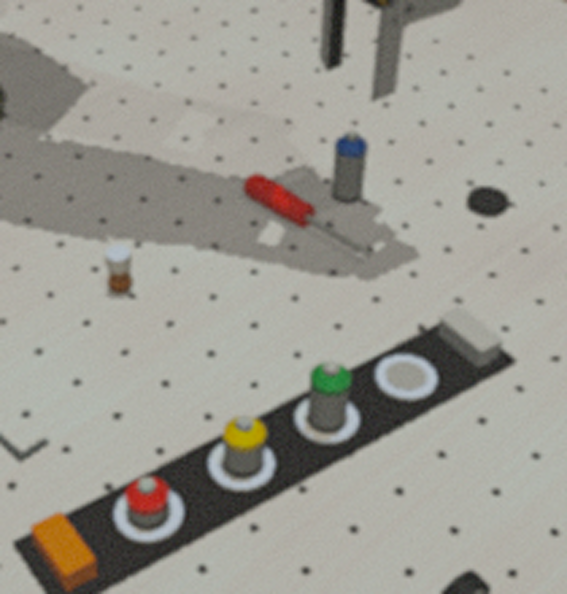

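All three stand on their seats: red (148,500), yellow (243,445), green (330,395). Blue at (349,165) is under the gripper; pick it.

Emit:
jog_arm(
  series=[
    [0, 0, -0.15, 0, 0, 0, 0.36],
    [0, 0, -0.35, 0, 0, 0, 0.36],
    [0, 0, -0.55, 0, 0, 0, 0.36],
    [0, 0, -0.7, 0, 0, 0, 0.36],
    [0, 0, -0.8, 0, 0, 0, 0.36],
    [0, 0, -0.848, 0, 0, 0, 0.36],
    [0, 0, -0.848, 0, 0, 0, 0.36],
    [0, 0, -0.848, 0, 0, 0, 0.36],
  ],
)

```text
clock: 30.43
eef_pos: [431.5, 243.8, -4.6]
eef_rot: [3.141, -0.0, 1.405]
wrist_force: [-0.4, -0.8, 0.4]
finger_gap: 60.0
finger_force: 0.0
```

Emit:
jog_arm(
  series=[
    [0, 0, 0, 0, 0, 0, 0.6],
    [0, 0, 0, 0, 0, 0, 0.8],
    [0, 0, 0, 0, 0, 0, 1],
    [0, 0, 0, 0, 0, 0, 1],
    [0, 0, 0, 0, 0, 0, 1],
    [0, 0, 0, 0, 0, 0, 1],
    [0, 0, 0, 0, 0, 0, 1],
    [0, 0, 0, 0, 0, 0, 1],
  ],
)

```text
clock: 31.1
eef_pos: [431.1, 244.1, -4.7]
eef_rot: [3.141, -0.0, 1.406]
wrist_force: [-1.5, 0.2, 5.5]
finger_gap: 29.6
finger_force: 12.0
```

Emit:
jog_arm(
  series=[
    [0, 0, 0.03, 0, 0, 0, 1],
    [0, 0, 0.1, 0, 0, 0, 1],
    [0, 0, 0.25, 0, 0, 0, 1],
    [0, 0, 0.4, 0, 0, 0, 1],
    [0, 0, 0.55, 0, 0, 0, 1],
    [0, 0, 0.7, 0, 0, 0, 1],
    [0, 0, 0.8, 0, 0, 0, 1],
    [0, 0, 0.8, 0, 0, 0, 1],
  ],
)

```text
clock: 31.77
eef_pos: [432.1, 244.5, 93.8]
eef_rot: [3.138, -0.002, 1.406]
wrist_force: [-0.0, -0.0, -1.1]
finger_gap: 29.5
finger_force: 12.0
```

Emit:
jog_arm(
  series=[
    [0.08, -0.06, 0, 0, 0, 0, 1],
    [0.2, -0.16, 0, 0, 0, 0, 1],
    [0.36, -0.28, 0, 0, 0, 0, 1],
    [0.52, -0.41, 0, 0, 0, 0, 1],
    [0.68, -0.53, 0, 0, 0, 0, 1],
    [0.79, -0.62, 0, 0, 0, 0, 1],
    [0.842, -0.658, 0, 0, 0, 0, 1],
    [0.842, -0.658, 0, 0, 0, 0, 1],
  ],
)

```text
clock: 32.43
eef_pos: [532.6, 163.7, 89.9]
eef_rot: [-3.14, 0.001, 1.404]
wrist_force: [-0.5, -0.1, -0.9]
finger_gap: 29.5
finger_force: 12.0
```

Emit:
jog_arm(
  series=[
    [0.08, -0.06, 0, 0, 0, 0, 1],
    [0.2, -0.16, 0, 0, 0, 0, 1],
    [0.36, -0.28, 0, 0, 0, 0, 1],
    [0.52, -0.41, 0, 0, 0, 0, 1],
    [0.68, -0.53, 0, 0, 0, 0, 1],
    [0.79, -0.62, 0, 0, 0, 0, 1],
    [0.842, -0.658, 0, 0, 0, 0, 1],
    [0.842, -0.658, 0, 0, 0, 0, 1],
  ],
)

```text
clock: 33.1
eef_pos: [633.5, 85.5, 90.5]
eef_rot: [-3.141, 0.0, 1.405]
wrist_force: [-0.5, 0.2, -2.0]
finger_gap: 30.1
finger_force: 12.0
```

Emit:
jog_arm(
  series=[
    [0, 0, 0, 0, 0, 0, 1],
    [0, 0, 0, 0, 0, 0, 1],
    [0, 0, -0.15, 0, 0, 0, 1],
    [0, 0, -0.3, 0, 0, 0, 1],
    [0, 0, -0.45, 0, 0, 0, 1],
    [0, 0, -0.6, 0, 0, 0, 1],
    [0, 0, -0.6, 0, 0, 0, 1],
    [0, 0, -0.6, 0, 0, 0, 1],
  ],
)

```text
clock: 33.77
eef_pos: [632.4, 86.8, 19.0]
eef_rot: [-3.14, 0.0, 1.407]
wrist_force: [-1.1, 0.4, -1.7]
finger_gap: 29.9
finger_force: 12.0
```

Emit:
jog_arm(
  series=[
    [0, 0, -0.03, 0, 0, 0, 1],
    [0, 0, -0.06, 0, 0, 0, 1],
    [0, 0, -0.08, 0, 0, 0, 1],
    [0, 0, -0.1, 0, 0, 0, 1],
    [0, 0, -0.115, 0, 0, 0, 1],
    [0, 0, -0.124, 0, 0, 0, 1],
    [0, 0, -0.124, 0, 0, 0, 1],
    [0, 0, -0.124, 0, 0, 0, 1],
  ],
)

```text
clock: 34.43
eef_pos: [633.2, 86.1, 4.3]
eef_rot: [3.141, -0.0, 1.406]
wrist_force: [-1.5, -0.2, 0.9]
finger_gap: 29.8
finger_force: 12.0
```

Blue is in contact with the seat. Release, lift clear (blue's top is at 77 mm) and move back to look.

Emit:
jog_arm(
  series=[
    [0, 0, -0.003, 0, 0, 0, 1],
    [0, 0, -0.003, 0, 0, 0, 1],
    [0, 0, -0.003, 0, 0, 0, 0.66],
    [0, 0, -0.003, 0, 0, 0, 0.62],
    [0, 0, -0.003, 0, 0, 0, 0.58],
    [0, 0, -0.003, 0, 0, 0, 0.5],
    [0, 0, -0.003, 0, 0, 0, 0.36],
    [0, 0, -0.003, 0, 0, 0, 0.36],
  ],
)

```text
clock: 35.1
eef_pos: [633.1, 86.1, 3.7]
eef_rot: [-3.142, 0.0, 1.406]
wrist_force: [-0.3, -0.4, -0.5]
finger_gap: 56.0
finger_force: 0.0
```

Emit:
jog_arm(
  series=[
    [0, 0, 0, 0, 0, 0, 0.36],
    [0, 0, 0, 0, 0, 0, 0.36],
    [0, 0, 0.1, 0, 0, 0, 0.36],
    [0, 0, 0.3, 0, 0, 0, 0.36],
    [0, 0, 0.5, 0, 0, 0, 0.36],
    [0, 0, 0.7, 0, 0, 0, 0.36],
    [0, 0, 0.9, 0, 0, 0, 0.36],
    [0, 0, 0.9, 0, 0, 0, 0.36],
  ],
)

```text
clock: 35.77
eef_pos: [635.2, 86.3, 118.2]
eef_rot: [3.134, -0.002, 1.406]
wrist_force: [0.2, 0.0, 1.1]
finger_gap: 59.9
finger_force: 0.0
```

Emit:
jog_arm(
  series=[
    [-0.2, 0.3, 0.2, 0, 0, 0, 0.36],
    [-0.4, 0.6, 0.2, 0, 0, 0, 0.36],
    [-0.6, 0.9, 0.2, 0, 0, 0, 0.36],
    [-0.6, 0.9, 0.2, 0, 0, 0, 0.36],
    [-0.6, 0.9, 0.2, 0, 0, 0, 0.36],
  ],
)

```text
clock: 36.18
eef_pos: [559.8, 196.4, 136.6]
eef_rot: [3.141, -0.0, 1.409]
wrist_force: [-0.2, -0.1, 0.2]
finger_gap: 60.1
finger_force: 0.0
```

Emit:
jog_arm(
  series=[
    [-0.3, 0.3, 0, 0, 0, 0, 0.36],
    [-0.6, 0.6, 0, 0, 0, 0, 0.36],
    [-0.9, 0.9, 0, 0, 0, 0, 0.36],
    [-0.9, 0.9, 0, 0, 0, 0, 0.36],
    [-0.9, 0.9, 0, 0, 0, 0, 0.36],
    [-0.9, 0.9, 0, 0, 0, 0, 0.36],
    [-0.9, 0.9, 0, 0, 0, 0, 0.36],
  ],
)

```text
clock: 36.77
eef_pos: [454.1, 301.2, 135.8]
eef_rot: [3.141, 0.0, 1.405]
wrist_force: [-0.2, -0.3, -0.4]
finger_gap: 60.4
finger_force: 0.0
```

```bash
python3 - <<'E'
from geo import *
import cv2
s=manip.read_state();print(s["eef_pos"],s["wrist_force"])
a=np.ascontiguousarray(C["scene"]["frame"][:,:,::-1][150:310,220:420]);b=np.ascontiguousarray(C["top"]["frame"][:,:,::-1][135:225,220:420])
v=cv2.vconcat([a[:,:],b]); v=cv2.resize(v,None,fx=2.4,fy=2.4,interpolation=cv2.INTER_CUBIC)
cv2.imwrite("pics/m8.png",v);print(v.shape)
E
```

```text
[454.13430438 301.00844103 135.66358826] [ 0.41001076 -0.34120443  0.4366883 ]
(600, 480, 3)
```

View pics/m8.png

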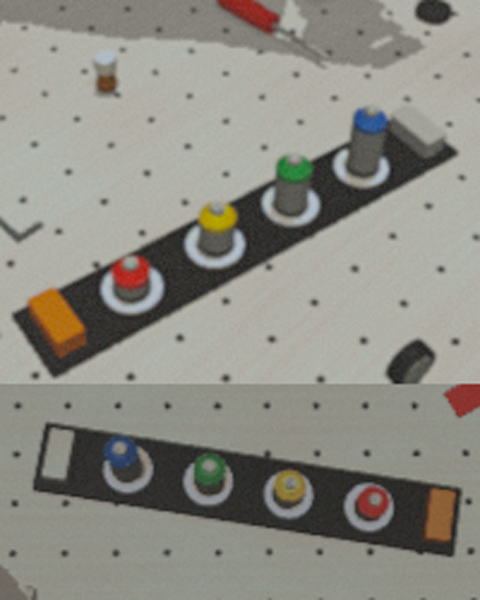

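All four stand upright in order. Noses in the top crop: blue (120,450), green (209,467), yellow (289,485), red (373,502). In the scene crop: blue (371,110), green (294,159), yellow (217,208), red (131,263). I'll check the centring.

```bash
python3 - <<'E'
from geo import *
k=2.4
seat=[((631.8,87.5),(634,85)),((618.6,9),(621,6)),((605.5,-70.3),(607.6,-72.3)),((592.4,-148.9),(594.7,-151))]
for h,t,s,(a,b) in zip((77,65,53,41),[(120,450),(209,467),(289,485),(373,502)],[(371,110),(294,159),(217,208),(131,263)],seat):
    print((world("top",220+(t[0]+.5)/k-.5,135+(t[1]+.5)/k-160-.5,h)[:2]-a).round(1),(world("scene",220+(s[0]+.5)/k-.5,150+(s[1]+.5)/k-.5,h)[:2]-b).round(1))
E
```

```text
[-0.5  0.9] [1.2 0.6]
[-0.2 -1.2] [ 0.9 -1.6]
[-1.3  3.6] [1.4 1. ]
[-2.   1.7] [ 1.3 -0.1]
```

All are centred within about 2 mm on average, near the pixel accuracy. Handing in.

```bash
python3 -c "
from cell import manip
print(manip.sign_off())"
```

```text
the job is handed in; nothing more can be done
None
```

All four objectives stand upright on the seats in order of length, red (shortest) by the orange block, then yellow, green and blue (tallest) by the grey block, each within about 2 mm of centre; nothing was dropped or tipped, and the job was handed in at about 37 s.

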